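Make up the pack of a bench filter press and hold it closed

ROBOT

A 6-joint arm with a two-finger parallel gripper is mounted at the origin on a cart in front of the work surface, level with it; the furniture and walls round the work are solid. World frame = base frame: x ahead of the robot, y to its left, z up, the work surface at z = 0. Lengths are in mm, angles in rad, forces in N, time in s.
With the tool pointing down it reaches from about 350 to 875 mm from the base axis. Payload 4.2 kg.
Tool frame: the origin (TCP) lies midway between the tips of the shut fingers; the grasp point (between the pads) lies 19 mm behind it; z points along the fingers, y is the line along which they close (so a half turn about z gives the same grasp; the last joint's range is limited). The gripper opens to 85 mm and grips with 20 to 120 N. Pads are 22 mm wide; open, the fingers measure 114 mm over their backs; the gripper's body (76 mm by 85 mm) begins 54 mm behind the grasp point. The pads swing forward as they close: fully open they stand 13 mm farther back than shut.
Start: joints at [1.508, 0.385, 0.008, 0, -1.194, -0.259], TCP at [197.639, 592.906, 231.312] pointing down, gripper open.
Joint ranges: [-3.14, 3.14], [-1.21, 2.06], [-1.07, 1.41], [-3.16, 2.05], [-2.99, -0.16], [-3.1, 3.1]. Speed limits (rad/s): [2.79, 2.79, 3.14, 3.14, 3.14, 3.14].

INTERFACE

Orientations are given as a unit quaternion [x, y, z, w].
In Python, from bench import arm gives the robot as it stands.
- The arm moves only by the tool send_rows, never from a script. Its argument "targets" is a list of rows, each an object of numbers: "gripper": the gripper command: -1 is fully open, 1 is shut, values between are in proportion; "x", "y", "z": the shift along the tool's x, y, z in cm; "ax", "ay", "az": the turn, a rotation vector about the tool's x, y, z in degrees. A call has 1 to 5 rows; each row shifts and turns the commanded pose from where the row before left it, along the tool's axes as they then stand; what a row does not reach is not made up. A row lasts 1/12 s, in which the tool goes at most 41.7 mm and 7.16 degrees, less where a joint would pass 70% of its speed; a pose out of reach is approached as far as the arm can. A call is refused whole if a number of a shift passes 4.17 or a number of a turn 7.16, either way. A call with a gripper value outside its range is refused whole. The fingers move at their own pace and stop on an object; the grip force is fixed at half the most. Time passes only in rows, so rows that do not move let the fingers close. It gives the time, the measured TCP pose, the force, the opening and the grip force at its end, in the units of the state.
- arm.read_state(): the state, without advancing time (a new reading comes with each control period).
- arm.get_image(name): name is "side" or "top" or "wrist"; returns (picture, depth): 420x560x3 uint8, red, green, blue; 420x560 float32, mm along the optical axis (not along the pixel's ray), 0 where there is no reading.
- arm.camera_model(name): a dict with "fx", "fy", "cx", "cy" (pixels), "cam_to_world" (4x4, takes a point from camera to world coordinates). Camera axes: x right, y down, z forward; pixel columns grow to the right and rows downward; lengths in mm; the calibration is good to about 2 mm. A picture is of the moment at which its call begins: read the wrist's pose just before it. camera_model takes no time and is no camera call; for the wrist camera it gives the pose at the moment of the call.
- arm.job_done(): hands the job in; it is judged then, once.
Trained networks look in the newest picture that a camera, given by its name, has taken for a name from the list of things; names that differ only in an ending like _2 or _b are one class to them, and where a whole thing is asked for, a point or a joint stands for the part that bears it (a point fixed in the world has none). Each returns a list of dicts, best first, with "score" (0 to 1); they miss things now and then, are a little off and sometimes report something else, mostly with a low value. They report only what shows in the picture. A call takes as long as a camera call.
- arm.boxes_of(camera, thing): "rect" ([left, top, width, height] in pixels, round what is visible of it).
The state is a dict: "clock": time; "joints": joint angles; "joint_vel": joint speeds; "joint_efforts": joint torques, N m; "position": TCP position; "ee_rot": TCP orientation; "contact_force": force on the tool from outside, world axes, zero at the start; "wrist_torque": the same for the moment, N m; "gripper_width": finger opening in mm; "grasp_force": force on a finger pad.
Only numpy, scipy, OpenCV 4.12 (cv2) and the standard library are available. Lean on these libraries where they do the work, as an engineer would, in place of code of your own. Each camera call takes 0.05 s, during which the arm holds its last target. There are 200 camera calls.

TASK

The filter press on the bench has too short a pack for its closing stroke: hang blank plates from the rack by their ears on the press's side bars, in the gap between the moving head and the pack, until the head, pushed in by its knob, closes tight on the plates before it runs to its end stop. Finish while holding it so: keep the knob pushed in, pack tight, with the dark ring on the sprung plunger about level with the barrel's mouth, and do not let go. Drop none; blanks you do not need stay in the rack, and the other things on the bench stay as they are.

Things in the scene. Friction and masses are not known exactly. Their poses are not given: they have to be found in the camera images.
- press: bench filter press, fixed, grey end frames 104 wide, 100 mm tall. Origin on the bench under the knob-end frame; y = direction in which the knob is pushed, z up. Two steel side bars run along y at x = -36 and +36 mm (10 mm wide, 62 mm clear between, tops 80 mm above the bench) to the far frame at y = 180 mm. Plates hang on the bars by their ears, thickness along y
- head (a joint): moving head of the press, 20 mm thick, top 95 mm above the bench, slides when the knob is pushed: 0 = fully open, grows (m) towards the pack, 0.026 = end stop. A light spring (1.5 N, 2.3 N at the stop) takes it back to 0 when released. At the stop with the plates still loose = too few plates
- plunger (a joint): sprung plunger in the barrel behind the head: 0 = fully out, grows (m) as the knob goes into the barrel, 0.018 = bottomed. Gives from 5 N, then 0.5 N more per mm, so it goes in once the head has met the plates or its stop. The dark ring on it is level with the barrel's mouth at 0.010
- knob (a point): middle of the outer face of the black round knob on the plunger, 34 mm across, 12 mm thick, axis along the press's y, 72 mm above the bench; push it along +y of the press. The point moves with head and plunger. The bench outside of it is free for 60 mm
- head_face (a point): middle of the moving head's face that looks at the gap, 72 mm above the bench, y = 40 mm in the press when open; moves with the head
- pack_face (a point): middle of the filter pack's face that looks at the gap, 72 mm above the bench; the gap between the two faces is 43 to 65 mm when the head is open (two or three blanks)
- pack: pack of three white filter plates (42 mm long together, ears 100 mm wide, tops 94 mm above the bench, no tabs) with a grey tail plate 101 mm tall behind it, fixed in the press; origin on the bench under its face at the gap, axes as the press
- ring_stand: fixed ring stand behind the work at the left, an obstacle: its level iron ring, 80 mm across, is 300 mm above the bench, its middle 50 mm nearer to the robot (world -x) than the origin, its rod 80 mm beyond the origin, 440 mm tall. Origin on the bench; keep to the robot side of it
- rack: grey storage rack, fixed, 104 x 112 x 88 mm, origin on the bench under its middle; the four blanks hang in notches 24 mm apart along its y, each parallel to its x
- blank_1_mid (a point): loose white plastic blank plate, four alike, 14 mm thick (its y), 60 g: body 52 wide (its x), 70 high; ears 100 wide over all, 56 to 70 mm up; grip tab on top 30 wide, 70 to 106 mm up. This point: its centre, 53 mm above the lower edge, 77 mm above the bench when hanging in rack or press. Grip the tab across its x, 35 to 53 mm above this point
- blank_2_mid (a point): loose white plastic blank plate, four alike, 14 mm thick (its y), 60 g: body 52 wide (its x), 70 high; ears 100 wide over all, 56 to 70 mm up; grip tab on top 30 wide, 70 to 106 mm up. This point: its centre, 53 mm above the lower edge, 77 mm above the bench when hanging in rack or press. Grip the tab across its x, 35 to 53 mm above this point
- blank_3_mid (a point): loose white plastic blank plate, four alike, 14 mm thick (its y), 60 g: body 52 wide (its x), 70 high; ears 100 wide over all, 56 to 70 mm up; grip tab on top 30 wide, 70 to 106 mm up. This point: its centre, 53 mm above the lower edge, 77 mm above the bench when hanging in rack or press. Grip the tab across its x, 35 to 53 mm above this point
- blank_4_mid (a point): loose white plastic blank plate, four alike, 14 mm thick (its y), 60 g: body 52 wide (its x), 70 high; ears 100 wide over all, 56 to 70 mm up; grip tab on top 30 wide, 70 to 106 mm up. This point: its centre, 53 mm above the lower edge, 77 mm above the bench when hanging in rack or press. Grip the tab across its x, 35 to 53 mm above this point
- beaker: the 70 x 76 x 90 mm beaker: a bystander, origin at the centre of its underside; leave it alone
- wash_bottle: the wash bottle, 64 x 85 x 185 mm: a bystander, origin at the centre of its underside; leave it alone
- red_cap_jar: the red-capped jar, 68 mm across, 128 mm tall: a bystander, origin at the centre of its underside; leave it alone
- small_beaker: the small beaker, 54 x 60 x 68 mm: a bystander, origin at the centre of its underside; leave it alone
- timer: the bench timer, 62 x 62 x 18 mm: a bystander, origin at the centre of its underside; leave it alone
- marker: the black-capped marker lying down, 122 mm long: a bystander, origin at the centre of its underside; leave it alone
- white_bottle: the white-capped bottle, 50 mm across, 95 mm tall: a bystander, origin at the centre of its underside; leave it alone
- small_bottle: the small red-capped bottle, 40 mm across, 77 mm tall: a bystander, origin at the centre of its underside; leave it alone

How it is judged:
By the outcome, as a careful person would: the job done as asked, in the order asked, and still so for the second after the job is handed in, while the arm keeps its last pose, push and grip.
It also fails if it takes over 72 s, if anything falls off the work surface, if the arm or the gripper's body presses on something with over 40 N, if the wrist force passes 120 N, or if a joint passes its speed limit or range.

## Working session

There is one attempt and no reset: what is moved stays moved. The work goes in short steps, Python scripts to look and compute and a tool call to move; the robot and the scene stay as the last step left them, time stands still between calls to the robot, and variables do not carry over. Pictures are saved under pics/ and viewed, at most 10 in all, crops included, and the job is handed in when it is done.

Besides the shell and the picture viewer there is one more tool, called in YAML: its name, and indented under it one key for each argument. send_rows: Moves the arm, as the interface text tells. Its arguments: {"type":"object","properties":{"targets":{"type":"array"}},"required":["targets"]}

```bash
ls; mkdir -p pics; cat > h.py <<'E'
import numpy as np, cv2, json
from bench import arm
def snap(n,f=None):
    p,d=arm.get_image(n); m=arm.camera_model(n)
    if f: cv2.imwrite('pics/'+f,p[:,:,::-1])
    return p,d,m
def world(d,m):
    v,u=np.indices(d.shape)
    P=np.stack([(u-m['cx'])/m['fx']*d,(v-m['cy'])/m['fy']*d,d,np.ones_like(d)],-1)
    W=(P@np.array(m['cam_to_world']).T)[...,:3]; W[d<=0]=np.nan
    return W
E
python3 - <<'E'
from h import *
s=arm.read_state(); print(s)
for n in ['top','side']:
    p,d,m=snap(n,n+'1.png'); np.savez(n+'1.npz',p=p,d=d,T=m['cam_to_world'])
    print(n,np.round(m['cam_to_world'],3).tolist(),m['fx'])
    for t in ['press','rack','knob','pack','head','blank_1_mid','ring_stand']:
        print(t,[(np.round(b['rect']).astype(int).tolist(),round(b['score'],2)) for b in arm.boxes_of(n,t)[:4]])
E
```

```text
pics
{'clock': 0.0, 'joints': array([ 1.50759011e+00,  3.85549243e-01,  6.64280574e-03, -4.93208038e-04,
       -1.19400600e+00, -2.58581949e-01]), 'joint_vel': array([-7.95277941e-04,  3.24396115e-04,  4.99262074e-06,  2.62190876e-04,
       -1.32400639e-04,  1.09216291e-03]), 'joint_efforts': array([-8.42483178e-05, -3.92286372e+01,  1.88398951e+01,  4.18624967e+00,
       -4.71959080e-03, -3.64943617e-06]), 'position': array([197.47450683, 592.37294666, 230.23350512]), 'ee_rot': array([ 9.87069288e-01, -1.60290514e-01, -1.24921284e-04,  1.07536393e-03]), 'contact_force': array([ 0.97326005,  1.13090894, -0.07981084]), 'wrist_torque': array([-0.02989372, -0.01361199,  0.00368274]), 'grasp_force': 0.0, 'gripper_width': 85.2734072390022}
top [[-0.027, -0.998, 0.061, 495.565], [-0.999, 0.028, 0.024, -20.326], [-0.026, -0.06, -0.998, 1150.18], [0.0, 0.0, 0.0, 1.0]] 400.7567033865712
press []
rack [([396, 209, 46, 37], 0.63), ([297, 136, 32, 33], 0.3)]
knob [([258, 233, 12, 11], 0.56), ([358, 153, 27, 26], 0.28)]
pack [([322, 206, 47, 40], 0.93)]
head [([116, 188, 23, 19], 0.66), ([257, 212, 50, 38], 0.65), ([138, 168, 27, 21], 0.5), ([189, 179, 28, 23], 0.44)]
blank_1_mid [([438, 213, 17, 35], 0.59)]
ring_stand [([119, 192, 23, 15], 0.5)]
side [[-0.996, 0.055, -0.064, 626.628], [0.083, 0.493, -0.866, 1057.85], [-0.016, -0.868, -0.495, 670.607], [0.0, 0.0, 0.0, 1.0]] 385.67728169174046
press [([267, 174, 47, 53], 0.65)]
rack []
knob []
pack [([269, 172, 35, 21], 0.66)]
head [([279, 193, 29, 29], 0.63), ([314, 248, 26, 20], 0.25)]
blank_1_mid [([272, 144, 25, 5], 0.58)]
ring_stand [([264, 299, 21, 37], 0.73)]
```

```bash
python3 - <<'E'
from h import *
p=np.load('top1.npz')['p']
cv2.imwrite('pics/topcrop.png',cv2.resize(p[170:280,240:480,::-1],None,fx=3.33,fy=3.33,interpolation=cv2.INTER_CUBIC))
E
```

```text
(no output)
```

View pics/top1.png

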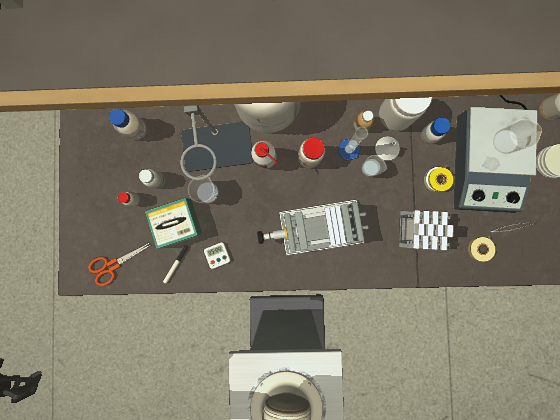

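View pics/topcrop.png

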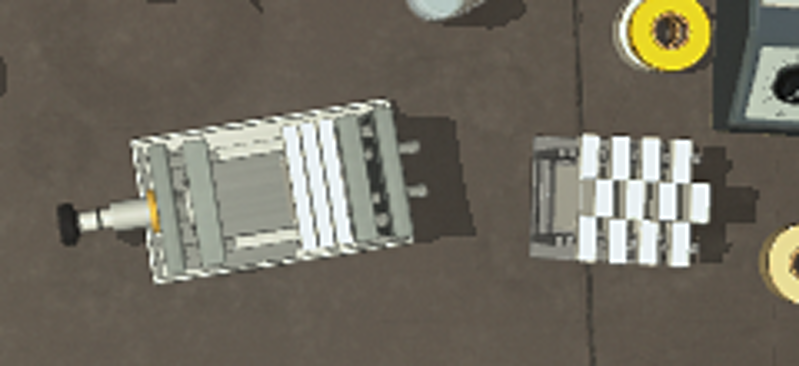

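View pics/side1.png

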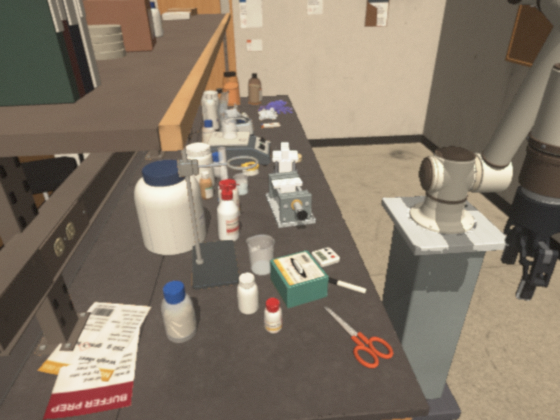

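The top view shows the press with its knob at (265,237) and its axis running right and slightly up. The rack, holding four blanks, is at (425,230). The side view shows the ring stand at the left, well clear of the path. Next I'll take positions from the depth image.

```bash
python3 - <<'E'
from h import *
z=np.load('top1.npz'); m=arm.camera_model('top'); W=world(z['d'],m); p=z['p'].astype(int)
v,u=np.indices(z['d'].shape)
br=(p.min(-1)>190)
def sel(u0,u1,v0,v1,z0,z1,mask=True): 
    k=(u>=u0)&(u<=u1)&(v>=v0)&(v<=v1)&(W[...,2]>z0)&(W[...,2]<z1)&mask; return k
# rack
k=sel(395,460,200,255,120,140); n,l=cv2.connectedComponents(k.astype(np.uint8))
for i in range(1,n):
    q=W[l==i]; print('tab',len(q),q.mean(0).round(1),np.ptp(q,axis=0).round(0), (u[l==i].min(),u[l==i].max()))
k=sel(395,460,200,255,84,104,br); n,l=cv2.connectedComponents(k.astype(np.uint8))
for i in range(1,n):
    q=W[l==i]; 
    if len(q)>4: print('ear',len(q),q.mean(0).round(1))
for nm,zz in (('grey',(75,108)),):
    k=sel(250,375,195,262,70,110)
    q=W[k]; r=cv2.minAreaRect(q[:,:2].astype(np.float32)); print('press',r,cv2.boxPoints(r))
k=sel(254,274,228,246,40,110); q=W[k]; print('knob',len(q),q.min(0),q.max(0))
k=sel(395,460,200,255,70,110); q=W[k]; r=cv2.minAreaRect(q[:,:2].astype(np.float32)); print('rack',r)
# profile along press axis at row through centre
for vv in (222,226,230): print(vv,[(int(a),int(W[vv,a,2]),int(W[vv,a,1])) for a in range(280,372,2)])
E
```

```text
tab 75 [ 486.4 -353.5  128.8] [28. 14. 14.] (np.int64(417), np.int64(423))
tab 83 [ 484.1 -377.6  129.1] [28. 16. 13.] (np.int64(427), np.int64(433))
tab 74 [ 482.4 -401.   128.4] [28. 16. 14.] (np.int64(436), np.int64(442))
tab 82 [ 480.5 -425.3  128.7] [28. 16. 12.] (np.int64(445), np.int64(452))
ear 60 [ 517.7 -357.2   93.4]
ear 65 [ 516.4 -381.3   93.8]
ear 60 [ 514.4 -404.6   93.7]
ear 68 [ 512.9 -428.1   93.7]
ear 64 [ 454.7 -352.3   93.9]
ear 63 [ 451.1 -375.6   93.9]
ear 65 [ 450.6 -399.1   93.6]
ear 65 [ 447.6 -424.4   93.7]
press ((493.2850341796875, -76.52365112304688), (103.18367767333984, 279.0877380371094), 7.599905967712402) [[ 423.69104   54.97117]
 [ 460.60175 -221.66501]
 [ 562.879   -208.01846]
 [ 525.9683    68.61771]]
knob 141 [459.25018219  17.17663352  67.95781652] [491.50301304  62.61864729  93.08619734]
rack ((483.00885009765625, -390.5206298828125), (112.71033477783203, 99.53286743164062), 85.47738647460938)
222 [(280, -1, 2), (282, 2, -3), (284, 75, -10), (286, 102, -15), (288, 98, -20), (290, 97, -26), (292, 0, -32), (294, -1, -38), (296, 90, -41), (298, 9
[... 1419 characters left out ...]
, -14), (288, 102, -20), (290, 99, -25), (292, 98, -30), (294, 81, -36), (296, 93, -41), (298, 93, -46), (300, 95, -51), (302, 93, -56), (304, 95, -62), (306, 2, -71), (308, 1, -77), (310, 1, -82), (312, 5, -88), (314, 0, -94), (316, 2, -100), (318, 1, -105), (320, 2, -111), (322, 7, -116), (324, -2, -123), (326, 35, -125), (328, 94, -125), (330, 96, -129), (332, 94, -135), (334, 88, -141), (336, 94, -145), (338, 93, -151), (340, 93, -156), (342, 96, -161), (344, 90, -167), (346, 98, -171), (348, 99, -176), (350, 100, -181), (352, 61, -192), (354, 61, -198), (356, 96, -197), (358, 103, -201), (360, 100, -207), (362, 100, -212), (364, 0, -236), (366, 0, -242), (368, -3, -248), (370, 1, -253)]
```

Measured from depth: the gap is about 60 mm, so three blanks. Rack yaw is -4.6° and press yaw is +7.6°. I'm moving to above blank 1.

send_rows:
  targets:
    - {"x": 2.9,"y": 2.8,"gripper": -1}
    - {"x": 2.9,"y": 2.8,"gripper": -1}
    - {"x": 2.9,"y": 2.8,"gripper": -1}
    - {"x": 2.9,"y": 2.8,"gripper": -1}
    - {"x": 2.9,"y": 2.8,"gripper": -1}

```text
$.targets[0]: bad value
```

send_rows:
  targets:
    - {"x": 2.9,"y": 2.8,"gripper": -1}
    - {"x": 2.9,"y": 2.8,"gripper": -1}
    - {"x": 2.9,"y": 2.8,"gripper": -1}
    - {"x": 2.9,"y": 2.8,"gripper": -1}
    - {"x": 2.9,"y": 2.8,"gripper": -1}

```text
$.targets[0]: bad value
```

send_rows:
  targets:
    - {"x": 2.3,"y": 3.1,"gripper": -1}
    - {"x": 1.7,"y": 3.3,"gripper": -1}
    - {"x": 1.7,"y": 3.3,"gripper": -1}
    - {"x": 1.7,"y": 3.3,"gripper": -1}
    - {"x": 1.7,"y": 3.3,"gripper": -1}

```text
$.targets[0]: bad value
```

send_rows:
  targets:
    - {"x": 1.7,"y": 3.3,"gripper": -1}
    - {"x": 1.7,"y": 3.3,"gripper": -1}
    - {"x": 1.7,"y": 3.3,"gripper": -1}
    - {"x": 1.7,"y": 3.3,"gripper": -1}
    - {"x": 1.7,"y": 3.3,"gripper": -1}

```text
$.targets[0]: bad value
```

send_rows:
  targets:
    - {"x": 1.7,"y": 3.3,"gripper": -1}
    - {"x": 1.7,"y": 3.3,"gripper": -1}
    - {"x": 1.7,"y": 3.3,"gripper": -1}
    - {"az": 7,"gripper": -1}
    - {"az": 7,"gripper": -1}

```text
$.targets[0]: bad value
```

send_rows:
  targets:
    - {"az": 7,"gripper": -1}
    - {"az": 7,"gripper": -1}
    - {"az": 7,"gripper": -1}
    - {"az": 7,"gripper": -1}
    - {"az": 7,"gripper": -1}

```text
$.targets[0]: bad value
```

send_rows:
  targets:
    - {"az": 7,"gripper": -1}
    - {"az": 7,"gripper": -1}
    - {"az": 7,"gripper": -1}
    - {"az": 6.2,"gripper": -1}
    - {"gripper": -1}

```text
$.targets[0]: bad value
```

send_rows:
  targets:
    - {"gripper": -1,"x": 2.9,"y": 2.8,"z": 0,"ax": 0,"ay": 0,"az": 0}
    - {"gripper": -1,"x": 2.9,"y": 2.8,"z": 0,"ax": 0,"ay": 0,"az": 0}
    - {"gripper": -1,"x": 2.9,"y": 2.8,"z": 0,"ax": 0,"ay": 0,"az": 0}
    - {"gripper": -1,"x": 2.9,"y": 2.8,"z": 0,"ax": 0,"ay": 0,"az": 0}
    - {"gripper": -1,"x": 2.9,"y": 2.8,"z": 0,"ax": 0,"ay": 0,"az": 0}

```text
clock: 1.22
position: [291.4, 412.5, 231.4]
ee_rot: [0.987, -0.16, 0.0, -0.0]
contact_force: [0.7, -0.8, 0.2]
gripper_width: 85.0
grasp_force: 0.0
```

send_rows:
  targets:
    - {"gripper": -1,"x": 2.9,"y": 2.8,"z": 0,"ax": 0,"ay": 0,"az": 0}
    - {"gripper": -1,"x": 2.9,"y": 2.8,"z": 0,"ax": 0,"ay": 0,"az": 0}
    - {"gripper": -1,"x": 2.9,"y": 2.8,"z": 0,"ax": 0,"ay": 0,"az": 0}
    - {"gripper": -1,"x": 2.9,"y": 2.8,"z": 0,"ax": 0,"ay": 0,"az": 0}
    - {"gripper": -1,"x": 2.9,"y": 2.8,"z": 0,"ax": 0,"ay": 0,"az": 0}

```text
clock: 1.63
position: [384.7, 233.8, 231.8]
ee_rot: [0.987, -0.16, 0.0, -0.001]
contact_force: [0.6, 0.3, -0.3]
gripper_width: 85.3
grasp_force: 0.0
```

send_rows:
  targets:
    - {"gripper": -1,"x": 2.3,"y": 3.1,"z": 0,"ax": 0,"ay": 0,"az": 0}
    - {"gripper": -1,"x": 1.7,"y": 3.3,"z": 0,"ax": 0,"ay": 0,"az": 0}
    - {"gripper": -1,"x": 1.7,"y": 3.3,"z": 0,"ax": 0,"ay": 0,"az": 0}
    - {"gripper": -1,"x": 1.7,"y": 3.3,"z": 0,"ax": 0,"ay": 0,"az": 0}
    - {"gripper": -1,"x": 1.7,"y": 3.3,"z": 0,"ax": 0,"ay": 0,"az": 0}

```text
clock: 2.05
position: [418.9, 50.4, 231.7]
ee_rot: [0.987, -0.16, 0.0, -0.0]
contact_force: [0.7, 0.4, -0.9]
gripper_width: 85.8
grasp_force: 0.0
```

send_rows:
  targets:
    - {"gripper": -1,"x": 1.7,"y": 3.3,"z": 0,"ax": 0,"ay": 0,"az": 0}
    - {"gripper": -1,"x": 1.7,"y": 3.3,"z": 0,"ax": 0,"ay": 0,"az": 0}
    - {"gripper": -1,"x": 1.7,"y": 3.3,"z": 0,"ax": 0,"ay": 0,"az": 0}
    - {"gripper": -1,"x": 1.7,"y": 3.3,"z": 0,"ax": 0,"ay": 0,"az": 0}
    - {"gripper": -1,"x": 1.7,"y": 3.3,"z": 0,"ax": 0,"ay": 0,"az": 0}

```text
clock: 2.47
position: [447.4, -133.2, 231.8]
ee_rot: [0.987, -0.16, 0.001, -0.0]
contact_force: [0.2, 1.0, -0.2]
gripper_width: 85.4
grasp_force: 0.0
```

send_rows:
  targets:
    - {"gripper": -1,"x": 1.7,"y": 3.3,"z": 0,"ax": 0,"ay": 0,"az": 0}
    - {"gripper": -1,"x": 1.7,"y": 3.3,"z": 0,"ax": 0,"ay": 0,"az": 0}
    - {"gripper": -1,"x": 1.7,"y": 3.3,"z": 0,"ax": 0,"ay": 0,"az": 0}
    - {"gripper": -1,"x": 0,"y": 0,"z": 0,"ax": 0,"ay": 0,"az": 7}
    - {"gripper": -1,"x": 0,"y": 0,"z": 0,"ax": 0,"ay": 0,"az": 7}

```text
clock: 2.88
position: [464.3, -243.5, 230.8]
ee_rot: [0.959, -0.284, -0.0, 0.0]
contact_force: [-0.9, 1.3, -0.2]
gripper_width: 85.5
grasp_force: 0.0
```

send_rows:
  targets:
    - {"gripper": -1,"x": 0,"y": 0,"z": 0,"ax": 0,"ay": 0,"az": 7}
    - {"gripper": -1,"x": 0,"y": 0,"z": 0,"ax": 0,"ay": 0,"az": 7}
    - {"gripper": -1,"x": 0,"y": 0,"z": 0,"ax": 0,"ay": 0,"az": 7}
    - {"gripper": -1,"x": 0,"y": 0,"z": 0,"ax": 0,"ay": 0,"az": 7}
    - {"gripper": -1,"x": 0,"y": 0,"z": 0,"ax": 0,"ay": 0,"az": 7}

```text
clock: 3.3
position: [464.5, -241.4, 231.4]
ee_rot: [0.83, -0.558, 0.0, -0.0]
contact_force: [-1.4, -0.0, 0.6]
gripper_width: 85.3
grasp_force: 0.0
```

send_rows:
  targets:
    - {"gripper": -1,"x": 0,"y": 0,"z": 0,"ax": 0,"ay": 0,"az": 7}
    - {"gripper": -1,"x": 0,"y": 0,"z": 0,"ax": 0,"ay": 0,"az": 7}
    - {"gripper": -1,"x": 0,"y": 0,"z": 0,"ax": 0,"ay": 0,"az": 7}
    - {"gripper": -1,"x": 0,"y": 0,"z": 0,"ax": 0,"ay": 0,"az": 6.2}
    - {"gripper": -1,"x": 0,"y": 0,"z": 0,"ax": 0,"ay": 0,"az": 0}

```text
clock: 3.72
position: [464.5, -241.3, 231.4]
ee_rot: [-0.677, 0.736, -0.0, 0.0]
contact_force: [0.5, 0.3, 0.1]
gripper_width: 85.5
grasp_force: 0.0
```

```bash
python3 - <<'E'
from h import *
s=arm.read_state(); print(s['position'],s['ee_rot'],s['joints'].round(2))
p,d,m=snap('wrist','w1.png'); np.savez('w1.npz',p=p,d=d,T=m['cam_to_world'])
W=world(d,m); k=(W[...,2]>118)&(W[...,2]<140)
n,l=cv2.connectedComponents(k.astype(np.uint8))
for i in range(1,n):
    q=W[l==i]
    if len(q)>200: print('tab',len(q),cv2.minAreaRect(q[:,:2].astype(np.float32)),np.median(q[:,2]))
E
```

```text
[ 464.5091288  -241.29970669  231.43633412] [-6.77280554e-01  7.35724836e-01 -9.90125828e-05  8.45835570e-05] [-0.17  0.21 -0.24 -0.   -1.12  0.09]
tab 229 ((483.4563293457031, -394.7138366699219), (1.9409351348876953, 29.20543670654297), 87.79168701171875) 123.91642357975087
tab 1015 ((485.0135498046875, -377.19683837890625), (14.02285099029541, 30.044414520263672), 85.8603286743164) 129.28447336640448
tab 854 ((486.76666259765625, -353.2662048339844), (13.545588493347168, 30.015609741210938), 85.85342407226562) 129.39488595149018
tab 643 ((712.5136108398438, -201.69261169433594), (14.055654525756836, 26.734066009521484), 21.152931213378906) 128.99695642038097
```

View pics/w1.png

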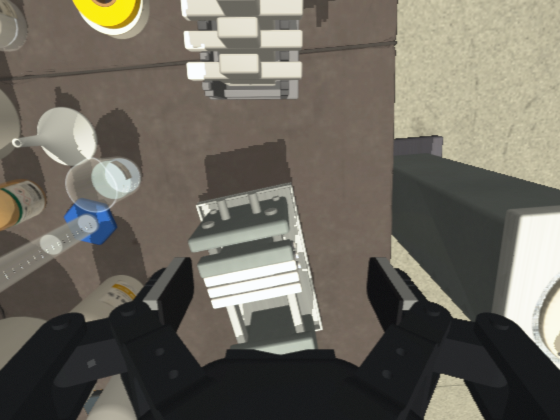

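The wrist view shows the rack tabs at (240,65), (238,27) and on upward. The press pack is at (255,285), the bars at (235,320) and (292,310), and the head at (278,330). The tab positions agree with the top view.

send_rows:
  targets:
    - {"gripper": -1,"x": 3.66,"y": -1.05,"z": 0,"ax": 0,"ay": 0,"az": 0}
    - {"gripper": -1,"x": 3.66,"y": -1.05,"z": 0,"ax": 0,"ay": 0,"az": 0}
    - {"gripper": -1,"x": 3.66,"y": -1.05,"z": 0,"ax": 0,"ay": 0,"az": 0}
    - {"gripper": -1,"x": 0,"y": 0,"z": 3,"ax": 0,"ay": 0,"az": 0}
    - {"gripper": -1,"x": 0,"y": 0,"z": 3,"ax": 0,"ay": 0,"az": 0}

```text
clock: 4.18
position: [488.4, -355.9, 171.9]
ee_rot: [-0.678, 0.735, -0.002, 0.001]
contact_force: [0.5, 0.1, -0.6]
gripper_width: 85.5
grasp_force: 0.0
```

```bash
python3 - <<'E'
from h import *
print(arm.read_state()['position'],arm.read_state()['ee_rot'])
z=np.load('w1.npz'); m=arm.camera_model('wrist'); m['cam_to_world']=z['T']; W=world(z['d'],m)
m2=arm.camera_model('top'); t=np.load('top1.npz'); W2=world(t['d'],m2)
for nm,w in (('wrist',W),('top',W2)):
    q=w[(w[...,0]>420)&(w[...,0]<570)&(w[...,1]<10)&(w[...,1]>-225)]
    pk=q[(q[:,2]>88)&(q[:,2]<97.5)&(q[:,1]<-112)&(q[:,1]>-168)]
    r=cv2.minAreaRect(pk[:,:2].astype(np.float32)); print(nm,'pack',r)
    th=np.radians(7.6); d=np.array([np.sin(th),-np.cos(th)]); n=np.array([np.cos(th),np.sin(th)])
    s=q[:,:2]@d; c=q[:,:2]@n
    h,e=np.histogram(s[(q[:,2]>86)],bins=np.arange(40,280,2)); print([(int(a),int(b)) for a,b in zip(e,h)])
    for a,b in ((70,110),(140,160),(172,200)):
        k=(s>a)&(s<b)&(q[:,2]>88); 
        if k.any(): print('lat',a,b,np.percentile(c[k],[1,50,99]).round(1))
    k=(s>120)&(s<160)&(abs(q[:,2]-80)<5); h,e=np.histogram(c[k],bins=np.arange(420,560,3)); print('bars',[(int(a),int(b)) for a,b in zip(e,h) if b])
E
```

```text
[ 488.36562647 -355.90488296  171.88183516] [-0.67801375  0.73504454 -0.00241962  0.00101192]
wrist pack ((502.32928466796875, -142.3368377685547), (100.20860290527344, 39.979793548583984), 8.428298950195312)
[(40, 0), (42, 0), (44, 0), (46, 0), (48, 0), (50, 0), (52, 0), (54, 0), (56, 0), (58, 0), (60, 0), (62, 0), (64, 0), (66, 0), (68, 0), (70, 0), (72, 0), (74, 0), (76, 0), (78, 0), (80, 0), (82, 0), (84, 0), (86, 0), (88, 0), (90, 0), (92, 0), (94, 0), (96, 0), (98, 0), (100, 0), (102, 0), (104, 0), (106, 0), (108, 0), (110, 4), (112, 39), (114, 67), (116, 53), (118, 74), (120, 77), (122, 74), (124, 128), (126, 370), (128, 14), (130, 0), (132, 0), (134, 0), (136, 0), (138, 0), (140, 0), (142, 0), (144, 0), (146, 0), (148, 0), (150, 0), (152, 0), (154, 0), (156, 0), (158, 0), (160, 0), (162, 0), (164, 0), (166, 0), (168, 0), (170, 0), (172, 0), (174, 0), (176, 0), (178, 0), (180, 0), (182, 0), (184, 0), (186, 11), (188, 110), (190, 145), (192, 152), (194, 136), (196, 160), (198, 266), (200, 54), (202, 108), (204, 150), (206, 155), (208, 145), (210, 173), (212, 272), (214, 48), (2
[... 1554 characters left out ...]
0, 0), (182, 1), (184, 0), (186, 0), (188, 25), (190, 30), (192, 31), (194, 26), (196, 30), (198, 28), (200, 16), (202, 28), (204, 30), (206, 30), (208, 29), (210, 27), (212, 27), (214, 20), (216, 32), (218, 28), (220, 27), (222, 29), (224, 27), (226, 30), (228, 15), (230, 44), (232, 30), (234, 30), (236, 34), (238, 28), (240, 24), (242, 31), (244, 30), (246, 25), (248, 10), (250, 0), (252, 0), (254, 0), (256, 0), (258, 1), (260, 53), (262, 35), (264, 30), (266, 28), (268, 31), (270, 31), (272, 27), (274, 23), (276, 6)]
lat 70 110 [429.  478.2 528.8]
lat 172 200 [430.6 477.8 527.2]
bars [(435, 1), (438, 12), (441, 15), (444, 11), (447, 5), (507, 2), (510, 13), (513, 13), (516, 12), (519, 4)]
```

send_rows:
  targets:
    - {"gripper": -1,"x": -0.2,"y": 0.15,"z": 2,"ax": 0,"ay": 0,"az": 0}
    - {"gripper": -1,"x": 0,"y": 0,"z": 2,"ax": 0,"ay": 0,"az": 0}
    - {"gripper": -1,"x": 0,"y": 0,"z": 0,"ax": 0,"ay": 0,"az": 0}

```text
clock: 4.43
position: [483.0, -349.9, 126.7]
ee_rot: [-0.678, 0.735, 0.004, -0.001]
contact_force: [-0.4, 0.6, 0.0]
gripper_width: 85.5
grasp_force: 0.0
```

send_rows:
  targets:
    - {"gripper": -1,"x": 0,"y": 0,"z": 0,"ax": 0,"ay": 0,"az": 0}
    - {"gripper": -1,"x": 0,"y": 0,"z": 0,"ax": 0,"ay": 0,"az": 0}

```text
clock: 4.6
position: [486.6, -351.7, 132.8]
ee_rot: [-0.679, 0.735, -0.001, 0.0]
contact_force: [-0.7, -1.1, 0.1]
gripper_width: 85.5
grasp_force: 0.0
```

send_rows:
  targets:
    - {"gripper": -1,"x": 0.17,"y": 0,"z": 1.1,"ax": 0,"ay": 0,"az": 0}
    - {"gripper": -1,"x": 0,"y": 0,"z": 1.1,"ax": 0,"ay": 0,"az": 0}
    - {"gripper": -1,"x": 0,"y": 0,"z": 0.9,"ax": 0,"ay": 0,"az": 0}
    - {"gripper": -1,"x": 0,"y": 0,"z": 0,"ax": 0,"ay": 0,"az": 0}
    - {"gripper": -1,"x": 0,"y": 0,"z": 0,"ax": 0,"ay": 0,"az": 0}

```text
clock: 5.02
position: [485.0, -352.7, 99.4]
ee_rot: [-0.678, 0.735, 0.001, -0.0]
contact_force: [0.8, -0.3, 0.8]
gripper_width: 85.2
grasp_force: 0.0
```

send_rows:
  targets:
    - {"gripper": 1,"x": 0,"y": 0,"z": 0,"ax": 0,"ay": 0,"az": 0}
    - {"gripper": 1,"x": 0,"y": 0,"z": 0,"ax": 0,"ay": 0,"az": 0}
    - {"gripper": 1,"x": 0,"y": 0,"z": 0,"ax": 0,"ay": 0,"az": 0}
    - {"gripper": 1,"x": 0,"y": 0,"z": 0,"ax": 0,"ay": 0,"az": 0}
    - {"gripper": 1,"x": 0,"y": 0,"z": 0,"ax": 0,"ay": 0,"az": 0}

```text
clock: 5.43
position: [486.0, -353.1, 101.0]
ee_rot: [-0.678, 0.735, -0.001, 0.0]
contact_force: [-0.1, -0.1, 0.7]
gripper_width: 29.1
grasp_force: 59.1
```

send_rows:
  targets:
    - {"gripper": 1,"x": 0,"y": 0,"z": -1,"ax": 0,"ay": 0,"az": 0}
    - {"gripper": 1,"x": 0,"y": 0,"z": -2.5,"ax": 0,"ay": 0,"az": 0}
    - {"gripper": 1,"x": 0,"y": 0,"z": -3.5,"ax": 0,"ay": 0,"az": 0}
    - {"gripper": 1,"x": 0,"y": 0,"z": -3,"ax": 0,"ay": 0,"az": 0}
    - {"gripper": 1,"x": 0,"y": 0,"z": -2,"ax": 0,"ay": 0,"az": 0}

```text
clock: 5.85
position: [486.4, -353.5, 224.7]
ee_rot: [-0.678, 0.735, -0.002, 0.001]
contact_force: [0.3, 0.1, -0.4]
gripper_width: 29.1
grasp_force: 59.2
```

send_rows:
  targets:
    - {"gripper": 1,"x": -1.5,"y": 0,"z": 0,"ax": 0,"ay": 0,"az": 0}
    - {"gripper": 1,"x": -3,"y": 0.2,"z": 0,"ax": 0,"ay": 0,"az": 0}
    - {"gripper": 1,"x": -3.5,"y": 0.2,"z": 0,"ax": 0,"ay": 0,"az": 0}
    - {"gripper": 1,"x": -3.5,"y": 0.2,"z": 0,"ax": 0,"ay": 0,"az": 0}
    - {"gripper": 1,"x": -3.5,"y": 0.2,"z": 0,"ax": 0,"ay": 0,"az": 0}

```text
clock: 6.27
position: [489.2, -201.5, 220.9]
ee_rot: [-0.678, 0.735, -0.0, 0.0]
contact_force: [1.0, 0.5, -0.0]
gripper_width: 29.0
grasp_force: 59.2
```

send_rows:
  targets:
    - {"gripper": 1,"x": -3.5,"y": 0,"z": 0,"ax": 0,"ay": 0,"az": 0}
    - {"gripper": 1,"x": -2.7,"y": 0,"z": 0,"ax": 0,"ay": 0,"az": 0}
    - {"gripper": 1,"x": -2,"y": 0,"z": 0,"ax": 0,"ay": 0,"az": 0}
    - {"gripper": 1,"x": -1,"y": 0,"z": 0,"ax": 0,"ay": 0,"az": 0}
    - {"gripper": 1,"x": 0,"y": 0,"z": 0,"ax": 0,"ay": 0,"az": -4}

```text
clock: 6.68
position: [497.3, -109.3, 221.0]
ee_rot: [-0.705, 0.71, -0.0, 0.0]
contact_force: [-0.7, -0.5, -0.5]
gripper_width: 29.3
grasp_force: 59.2
```

send_rows:
  targets:
    - {"gripper": 1,"x": 0,"y": 0,"z": 0,"ax": 0,"ay": 0,"az": -5}
    - {"gripper": 1,"x": 0,"y": 0,"z": 0,"ax": 0,"ay": 0,"az": -3.3}
    - {"gripper": 1,"x": 0,"y": 0,"z": 0,"ax": 0,"ay": 0,"az": 0}
    - {"gripper": 1,"x": 0,"y": 0,"z": 0,"ax": 0,"ay": 0,"az": 0}

```text
clock: 7.02
position: [497.1, -111.4, 220.6]
ee_rot: [0.752, -0.659, 0.0, -0.0]
contact_force: [-1.1, -1.4, -0.2]
gripper_width: 29.0
grasp_force: 59.2
```

```bash
python3 - <<'E'
from h import *
s=arm.read_state(); print(s['position'],s['ee_rot'])
p,d,m=snap('wrist','w2.png'); W=world(d,m); np.savez('w2.npz',p=p,d=d,T=m['cam_to_world'])
# held blank seen from wrist camera?
print(np.round(np.array(m['cam_to_world'])[:3],2).tolist())
E
```

```text
[ 497.06906601 -111.38343084  220.58172595] [ 7.52103210e-01 -6.59045335e-01  8.02165233e-05 -4.49565785e-05]
[[-0.99, -0.12, -0.04, 506.86], [-0.13, 0.95, 0.29, -185.28], [0.0, 0.29, -0.96, 362.75]]
```

View pics/w2.png

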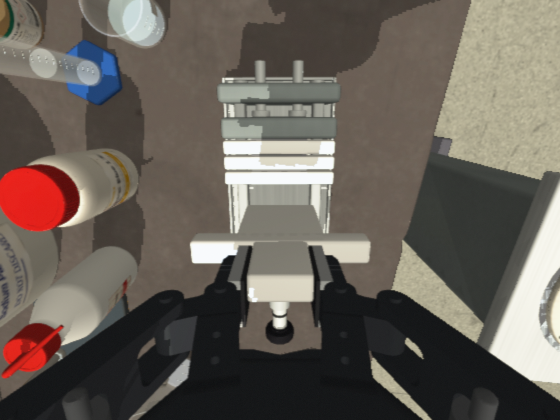

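The held blank is upright at (280,250), square to the press bars at (232,200) and (325,200). I'll check its offset in the press frame.

```bash
cat >> h.py <<'E'
th=np.radians(7.6); D=np.array([np.sin(th),-np.cos(th)]); N=np.array([np.cos(th),np.sin(th)])
E
python3 - <<'E'
from h import *
z=np.load('w2.npz'); m=arm.camera_model('wrist'); m['cam_to_world']=z['T']; W=world(z['d'],m)
def rep(a,k):
    q=W[k]; s=q[:,:2]@D; c=q[:,:2]@N; r=cv2.minAreaRect(np.stack([s,c],1).astype(np.float32)); print(a,k.sum(),'s',np.percentile(s,[1,99]).round(1),'c',np.percentile(c,[1,99]).round(1),'z',np.percentile(q[:,2],[2,50,98]).round(1),np.round(r[2],1))
v,u=np.indices(z['d'].shape)
rep('ears',(v>230)&(v<270)&(u>188)&(u<372)&(W[...,2]>195)&(W[...,2]<222))
rep('pack',(v>136)&(v<190)&(u>215)&(u<345)&(W[...,2]>88)&(W[...,2]<98))
p=arm.read_state()['position'][:2]; print('tcp',p@D,p@N)
k=(v>184)&(v<210)&(abs(W[...,2]-80)<4); h,e=np.histogram((W[...,:2]@N)[k],bins=np.arange(430,530,2)); print([(int(a),int(b)) for a,b in zip(e,h) if b])
E
```

```text
ears 3947 s [171.  184.3] c [429.6 526.7] z [199.1 212.5 220.3] 90.0
pack 4721 s [188.6 229.7] c [430.7 527.7] z [90.8 93.5 95.5] 89.9
tcp 176.14093589189577 477.98812245753754
[(438, 32), (440, 52), (442, 48), (444, 44), (446, 41), (448, 18), (510, 40), (512, 51), (514, 50), (516, 51), (518, 47), (520, 5)]
```

send_rows:
  targets:
    - {"gripper": 1,"x": -0.1,"y": -0.1,"z": 2,"ax": 0,"ay": 0,"az": 0}
    - {"gripper": 1,"x": 0,"y": 0,"z": 3,"ax": 0,"ay": 0,"az": 0}
    - {"gripper": 1,"x": 0,"y": 0,"z": 3,"ax": 0,"ay": 0,"az": 0}
    - {"gripper": 1,"x": 0,"y": 0,"z": 2,"ax": 0,"ay": 0,"az": 0}
    - {"gripper": 1,"x": 0,"y": 0,"z": 1,"ax": 0,"ay": 0,"az": 0}

```text
clock: 7.48
position: [496.1, -110.2, 107.6]
ee_rot: [0.752, -0.659, -0.002, 0.002]
contact_force: [0.7, -0.3, -0.5]
gripper_width: 29.2
grasp_force: 59.3
```

send_rows:
  targets:
    - {"gripper": 1,"x": 0,"y": 0,"z": 0.5,"ax": 0,"ay": 0,"az": 0}
    - {"gripper": 1,"x": 0,"y": 0,"z": 0.3,"ax": 0,"ay": 0,"az": 0}
    - {"gripper": 1,"x": 0,"y": 0,"z": 0,"ax": 0,"ay": 0,"az": 0}
    - {"gripper": 1,"x": 0,"y": 0,"z": 0,"ax": 0,"ay": 0,"az": 0}

```text
clock: 7.82
position: [499.0, -109.9, 103.5]
ee_rot: [0.753, -0.658, 0.001, -0.001]
contact_force: [-0.3, -0.2, -0.4]
gripper_width: 28.9
grasp_force: 59.3
```

send_rows:
  targets:
    - {"gripper": 1,"x": 0,"y": 0,"z": 0.2,"ax": 0,"ay": 0,"az": 0}
    - {"gripper": 1,"x": 0,"y": 0,"z": 0,"ax": 0,"ay": 0,"az": 0}
    - {"gripper": -1,"x": 0,"y": 0,"z": 0,"ax": 0,"ay": 0,"az": 0}
    - {"gripper": -1,"x": 0,"y": 0,"z": 0,"ax": 0,"ay": 0,"az": 0}
    - {"gripper": -1,"x": 0,"y": 0,"z": 0,"ax": 0,"ay": 0,"az": 0}

```text
clock: 8.23
position: [498.2, -109.9, 100.7]
ee_rot: [0.753, -0.658, 0.0, -0.0]
contact_force: [-0.1, 0.2, 0.2]
gripper_width: 64.3
grasp_force: 0.0
```

send_rows:
  targets:
    - {"gripper": -1,"x": 0,"y": 0,"z": 0,"ax": 0,"ay": 0,"az": 0}
    - {"gripper": -1,"x": 0,"y": 0,"z": -2,"ax": 0,"ay": 0,"az": 0}
    - {"gripper": -1,"x": 0,"y": 0,"z": -3,"ax": 0,"ay": 0,"az": 0}
    - {"gripper": -1,"x": 0,"y": 0,"z": -2,"ax": 0,"ay": 0,"az": 0}
    - {"gripper": -1,"x": 0,"y": 0,"z": 0,"ax": 0,"ay": 0,"az": 0}

```text
clock: 8.65
position: [501.0, -110.1, 175.0]
ee_rot: [0.753, -0.658, 0.004, -0.003]
contact_force: [1.1, 0.6, 0.9]
gripper_width: 85.6
grasp_force: 0.0
```

```bash
python3 - <<'E'
from h import *
s=arm.read_state(); print(s['position'],s['ee_rot'])
p,d,m=snap('wrist','w3.png'); W=world(d,m)
k=(W[...,2]>118)&(W[...,2]<140)
n,l=cv2.connectedComponents(k.astype(np.uint8))
for i in range(1,n):
    q=W[l==i]
    if len(q)>200:
        s=q[:,:2]@D; c=q[:,:2]@N; t=q[q[:,2]>126]
        print('tab',len(q),'s',np.percentile(s,[1,99]),'c',np.percentile(c,[1,99]),q.mean(0),np.percentile(q[:,2],95))
k=(W[...,2]>88)&(W[...,2]<98)
s=(W[...,:2]@D);c=W[...,:2]@N; k&=(c>425)&(c<460)&(s>100)&(s<240)
h,e=np.histogram(s[k],bins=np.arange(100,240,2)); print([(int(a),int(b)) for a,b in zip(e,h) if b])
E
```

```text
[ 500.97274369 -110.06262648  175.03746632] [ 0.75313241 -0.65785127  0.00383276 -0.0029307 ]
tab 1782 s [156.56353768 203.97306852] c [655.04238258 677.71753031] [682.78988809 -90.05398868 122.39363724] 124.32104276935986
tab 968 s [169.06938956 182.286824  ] c [463.38320234 492.37707523] [ 497.10176476 -111.99635633  126.33556976] 128.21747368464057
tab 392 s [66.3067607  74.66222496] c [687.66214421 706.52916878] [698.39260106  22.02560795 124.95768448] 136.40636721547077
[(106, 25), (108, 57), (110, 80), (112, 74), (114, 80), (116, 81), (118, 73), (120, 83), (122, 85), (124, 110), (126, 68), (168, 75), (170, 91), (172, 104), (174, 84), (176, 101), (178, 98), (180, 131), (182, 16), (186, 39), (188, 85), (190, 115), (192, 92), (194, 113), (196, 99), (198, 97), (200, 52), (202, 103), (204, 118), (206, 95), (208, 126), (210, 116), (212, 79), (214, 53), (216, 101), (218, 111), (220, 128), (222, 116), (224, 106), (226, 84), (228, 50), (230, 97), (232, 71), (234, 80), (236, 70)]
```

send_rows:
  targets:
    - {"gripper": -1,"x": 0,"y": 0,"z": 0,"ax": 0,"ay": 0,"az": 6}
    - {"gripper": -1,"x": 0,"y": 0,"z": 0,"ax": 0,"ay": 0,"az": 6.3}
    - {"gripper": -1,"x": 2,"y": -0.15,"z": 0,"ax": 0,"ay": 0,"az": 0}
    - {"gripper": -1,"x": 3.5,"y": -0.15,"z": 0,"ax": 0,"ay": 0,"az": 0}
    - {"gripper": -1,"x": 4,"y": -0.15,"z": 0,"ax": 0,"ay": 0,"az": 0}

```text
clock: 9.12
position: [494.4, -204.7, 169.4]
ee_rot: [-0.679, 0.734, 0.001, -0.0]
contact_force: [1.5, -0.6, 0.1]
gripper_width: 85.3
grasp_force: 0.0
```

send_rows:
  targets:
    - {"gripper": -1,"x": 4,"y": -0.15,"z": 0,"ax": 0,"ay": 0,"az": 0}
    - {"gripper": -1,"x": 4,"y": -0.15,"z": 0,"ax": 0,"ay": 0,"az": 0}
    - {"gripper": -1,"x": 3.5,"y": 0,"z": 0,"ax": 0,"ay": 0,"az": 0}
    - {"gripper": -1,"x": 3,"y": 0,"z": 0,"ax": 0,"ay": 0,"az": 0}
    - {"gripper": -1,"x": 1.9,"y": 0,"z": 0,"ax": 0,"ay": 0,"az": 0}

```text
clock: 9.53
position: [483.3, -371.2, 168.5]
ee_rot: [-0.677, 0.736, 0.001, -0.001]
contact_force: [2.0, 0.4, 0.4]
gripper_width: 85.6
grasp_force: 0.0
```

send_rows:
  targets:
    - {"gripper": -1,"x": 1,"y": 0,"z": 1.5,"ax": 0,"ay": 0,"az": 0}
    - {"gripper": -1,"x": 0,"y": 0,"z": 1.5,"ax": 0,"ay": 0,"az": 0}
    - {"gripper": -1,"x": 0,"y": 0,"z": 0,"ax": 0,"ay": 0,"az": 0}
    - {"gripper": -1,"x": 0,"y": 0,"z": 0,"ax": 0,"ay": 0,"az": 0}
    - {"gripper": -1,"x": 0,"y": 0,"z": 0,"ax": 0,"ay": 0,"az": 0}

```text
clock: 9.95
position: [483.9, -378.5, 140.4]
ee_rot: [-0.678, 0.735, 0.0, -0.0]
contact_force: [0.3, 0.5, -0.5]
gripper_width: 85.3
grasp_force: 0.0
```

send_rows:
  targets:
    - {"gripper": -1,"x": 0,"y": 0,"z": 1.3,"ax": 0,"ay": 0,"az": 0}
    - {"gripper": -1,"x": 0,"y": 0,"z": 1.5,"ax": 0,"ay": 0,"az": 0}
    - {"gripper": -1,"x": 0,"y": 0,"z": 1.1,"ax": 0,"ay": 0,"az": 0}
    - {"gripper": -1,"x": 0,"y": 0,"z": 0,"ax": 0,"ay": 0,"az": 0}
    - {"gripper": 1,"x": 0,"y": 0,"z": 0,"ax": 0,"ay": 0,"az": 0}

```text
clock: 10.37
position: [483.9, -378.4, 101.5]
ee_rot: [-0.678, 0.735, 0.0, -0.0]
contact_force: [0.4, -0.2, 0.5]
gripper_width: 75.5
grasp_force: 0.0
```

send_rows:
  targets:
    - {"gripper": 1,"x": 0,"y": 0,"z": 0,"ax": 0,"ay": 0,"az": 0}
    - {"gripper": 1,"x": 0,"y": 0,"z": 0,"ax": 0,"ay": 0,"az": 0}
    - {"gripper": 1,"x": 0,"y": 0,"z": 0,"ax": 0,"ay": 0,"az": 0}
    - {"gripper": 1,"x": 0,"y": 0,"z": 0,"ax": 0,"ay": 0,"az": 0}
    - {"gripper": 1,"x": 0,"y": 0,"z": 0,"ax": 0,"ay": 0,"az": 0}

```text
clock: 10.78
position: [484.3, -379.0, 102.3]
ee_rot: [-0.678, 0.735, -0.001, 0.0]
contact_force: [1.1, 0.3, 3.2]
gripper_width: 29.0
grasp_force: 59.4
```

send_rows:
  targets:
    - {"gripper": 1,"x": 0,"y": 0,"z": -1,"ax": 0,"ay": 0,"az": 0}
    - {"gripper": 1,"x": 0,"y": 0,"z": -2.5,"ax": 0,"ay": 0,"az": 0}
    - {"gripper": 1,"x": 0,"y": 0,"z": -3.5,"ax": 0,"ay": 0,"az": 0}
    - {"gripper": 1,"x": 0,"y": 0,"z": -3,"ax": 0,"ay": 0,"az": 0}
    - {"gripper": 1,"x": 0,"y": 0,"z": -2,"ax": 0,"ay": 0,"az": 0}

```text
clock: 11.2
position: [484.4, -379.3, 225.5]
ee_rot: [-0.678, 0.735, -0.002, 0.0]
contact_force: [0.8, -0.2, -0.8]
gripper_width: 29.2
grasp_force: 59.3
```

send_rows:
  targets:
    - {"gripper": 1,"x": -1.5,"y": 0.16,"z": 0,"ax": 0,"ay": 0,"az": 0}
    - {"gripper": 1,"x": -3,"y": 0.2,"z": 0,"ax": 0,"ay": 0,"az": 0}
    - {"gripper": 1,"x": -4,"y": 0.2,"z": 0,"ax": 0,"ay": 0,"az": 0}
    - {"gripper": 1,"x": -4,"y": 0.2,"z": 0,"ax": 0,"ay": 0,"az": 0}
    - {"gripper": 1,"x": -4,"y": 0.2,"z": 0,"ax": 0,"ay": 0,"az": 0}

```text
clock: 11.62
position: [486.5, -211.6, 221.0]
ee_rot: [-0.677, 0.736, 0.001, -0.0]
contact_force: [0.8, 1.3, -1.2]
gripper_width: 29.1
grasp_force: 59.3
```

send_rows:
  targets:
    - {"gripper": 1,"x": -4,"y": 0.2,"z": 0,"ax": 0,"ay": 0,"az": 0}
    - {"gripper": 1,"x": -3.5,"y": 0,"z": 0,"ax": 0,"ay": 0,"az": 0}
    - {"gripper": 1,"x": -2.5,"y": 0,"z": 0,"ax": 0,"ay": 0,"az": 0}
    - {"gripper": 1,"x": -1.5,"y": 0,"z": 0,"ax": 0,"ay": 0,"az": 0}
    - {"gripper": 1,"x": -0.64,"y": 0,"z": 0,"ax": 0,"ay": 0,"az": 0}

```text
clock: 12.03
position: [494.8, -90.0, 221.3]
ee_rot: [-0.679, 0.734, 0.0, -0.0]
contact_force: [-0.4, -0.3, -1.0]
gripper_width: 28.9
grasp_force: 59.3
```

send_rows:
  targets:
    - {"gripper": 1,"x": 0,"y": 0,"z": 0,"ax": 0,"ay": 0,"az": -4}
    - {"gripper": 1,"x": 0,"y": 0,"z": 0,"ax": 0,"ay": 0,"az": -5}
    - {"gripper": 1,"x": 0,"y": 0,"z": 0,"ax": 0,"ay": 0,"az": -3.3}
    - {"gripper": 1,"x": 0,"y": 0,"z": 0,"ax": 0,"ay": 0,"az": 0}
    - {"gripper": 1,"x": 0,"y": 0,"z": 0,"ax": 0,"ay": 0,"az": 0}

```text
clock: 12.45
position: [494.9, -92.6, 221.1]
ee_rot: [0.752, -0.659, -0.0, 0.0]
contact_force: [0.4, -0.3, -1.1]
gripper_width: 29.2
grasp_force: 59.3
```

```bash
cat > held.py <<'E'
from h import *
st=arm.read_state(); p=st['position'][:2]; print(st['position'],st['ee_rot'],'tcp s,c',p@D,p@N)
pic,d,m=snap('wrist'); W=world(d,m); v,u=np.indices(d.shape)
k=(v>225)&(v<275)&(u>188)&(u<372)&(W[...,2]>195)&(W[...,2]<222)
q=W[k]; s=q[:,:2]@D; c=q[:,:2]@N; print('ears s',np.percentile(s,[1,99]),'c',np.percentile(c,[1,99]),np.median(q[:,2]))
E
python3 held.py
```

```text
[494.93356412 -92.61259475 221.12517158] [ 7.52011200e-01 -6.59150246e-01 -2.53795890e-04  2.07734653e-04] tcp s,c 157.25716974419623 478.3372326742788
ears s [150.20830446 163.52838663] c [430.06871105 527.19825482] 211.60605227068237
```

send_rows:
  targets:
    - {"gripper": 1,"x": 0,"y": -0.05,"z": 2,"ax": 0,"ay": 0,"az": 0}
    - {"gripper": 1,"x": 0,"y": 0,"z": 3,"ax": 0,"ay": 0,"az": 0}
    - {"gripper": 1,"x": 0,"y": 0,"z": 3,"ax": 0,"ay": 0,"az": 0}
    - {"gripper": 1,"x": 0,"y": 0,"z": 2,"ax": 0,"ay": 0,"az": 0}
    - {"gripper": 1,"x": 0,"y": 0,"z": 1,"ax": 0,"ay": 0,"az": 0}

```text
clock: 12.92
position: [493.7, -92.6, 108.3]
ee_rot: [0.752, -0.659, -0.002, 0.002]
contact_force: [-0.3, -0.3, -0.1]
gripper_width: 29.0
grasp_force: 59.3
```

send_rows:
  targets:
    - {"gripper": 1,"x": 0,"y": 0,"z": 0.5,"ax": 0,"ay": 0,"az": 0}
    - {"gripper": 1,"x": 0,"y": 0,"z": 0.3,"ax": 0,"ay": 0,"az": 0}
    - {"gripper": 1,"x": 0,"y": 0,"z": 0.1,"ax": 0,"ay": 0,"az": 0}
    - {"gripper": 1,"x": 0,"y": 0,"z": 0,"ax": 0,"ay": 0,"az": 0}
    - {"gripper": 1,"x": 0,"y": 0,"z": 0,"ax": 0,"ay": 0,"az": 0}

```text
clock: 13.33
position: [496.5, -92.2, 103.2]
ee_rot: [0.753, -0.658, 0.001, -0.001]
contact_force: [-0.6, -0.2, -0.7]
gripper_width: 28.9
grasp_force: 59.3
```

send_rows:
  targets:
    - {"gripper": 1,"x": 0,"y": 0,"z": 0.15,"ax": 0,"ay": 0,"az": 0}
    - {"gripper": -1,"x": 0,"y": 0,"z": 0,"ax": 0,"ay": 0,"az": 0}
    - {"gripper": -1,"x": 0,"y": 0,"z": 0,"ax": 0,"ay": 0,"az": 0}
    - {"gripper": -1,"x": 0,"y": 0,"z": 0,"ax": 0,"ay": 0,"az": 0}
    - {"gripper": -1,"x": 0,"y": 0,"z": 0,"ax": 0,"ay": 0,"az": 0}

```text
clock: 13.75
position: [495.8, -92.2, 100.9]
ee_rot: [0.753, -0.658, 0.0, -0.0]
contact_force: [0.2, -0.4, 0.2]
gripper_width: 75.6
grasp_force: 0.0
```

send_rows:
  targets:
    - {"gripper": -1,"x": 0,"y": 0,"z": -2,"ax": 0,"ay": 0,"az": 0}
    - {"gripper": -1,"x": 0,"y": 0,"z": -3,"ax": 0,"ay": 0,"az": 0}
    - {"gripper": -1,"x": 0,"y": 0,"z": -2,"ax": 0,"ay": 0,"az": 0}
    - {"gripper": -1,"x": 0,"y": 0,"z": 0,"ax": 0,"ay": 0,"az": 0}
    - {"gripper": -1,"x": 0,"y": 0,"z": 0,"ax": 0,"ay": 0,"az": 6}

```text
clock: 14.17
position: [496.6, -92.0, 172.2]
ee_rot: [0.717, -0.697, 0.001, -0.001]
contact_force: [-0.3, 0.7, -0.1]
gripper_width: 85.1
grasp_force: 0.0
```

send_rows:
  targets:
    - {"gripper": -1,"x": 0,"y": 0,"z": 0,"ax": 0,"ay": 0,"az": 6.3}
    - {"gripper": -1,"x": 2,"y": -0.2,"z": 0,"ax": 0,"ay": 0,"az": 0}
    - {"gripper": -1,"x": 3.5,"y": -0.2,"z": 0,"ax": 0,"ay": 0,"az": 0}
    - {"gripper": -1,"x": 4,"y": -0.2,"z": 0,"ax": 0,"ay": 0,"az": 0}
    - {"gripper": -1,"x": 4,"y": -0.2,"z": 0,"ax": 0,"ay": 0,"az": 0}

```text
clock: 14.58
position: [492.6, -228.2, 170.4]
ee_rot: [-0.679, 0.734, 0.0, -0.0]
contact_force: [1.2, -0.4, 0.2]
gripper_width: 85.0
grasp_force: 0.0
```

send_rows:
  targets:
    - {"gripper": -1,"x": 4,"y": -0.2,"z": 0,"ax": 0,"ay": 0,"az": 0}
    - {"gripper": -1,"x": 4,"y": -0.2,"z": 0,"ax": 0,"ay": 0,"az": 0}
    - {"gripper": -1,"x": 4,"y": 0,"z": 0,"ax": 0,"ay": 0,"az": 0}
    - {"gripper": -1,"x": 3.5,"y": 0,"z": 0,"ax": 0,"ay": 0,"az": 0}
    - {"gripper": -1,"x": 2,"y": 0,"z": 0,"ax": 0,"ay": 0,"az": 0}

```text
clock: 15.0
position: [481.7, -405.4, 169.7]
ee_rot: [-0.677, 0.736, 0.0, -0.0]
contact_force: [0.5, 1.2, -0.4]
gripper_width: 85.3
grasp_force: 0.0
```

send_rows:
  targets:
    - {"gripper": -1,"x": 0,"y": 0,"z": 1.5,"ax": 0,"ay": 0,"az": 0}
    - {"gripper": -1,"x": 0,"y": 0,"z": 1.5,"ax": 0,"ay": 0,"az": 0}
    - {"gripper": -1,"x": 0,"y": 0,"z": 0,"ax": 0,"ay": 0,"az": 0}
    - {"gripper": -1,"x": 0,"y": 0,"z": 0,"ax": 0,"ay": 0,"az": 0}
    - {"gripper": -1,"x": 0,"y": 0,"z": 0,"ax": 0,"ay": 0,"az": 0}

```text
clock: 15.42
position: [483.1, -402.2, 141.3]
ee_rot: [-0.678, 0.735, -0.0, -0.0]
contact_force: [-0.1, -0.7, -0.3]
gripper_width: 85.2
grasp_force: 0.0
```

send_rows:
  targets:
    - {"gripper": -1,"x": 0,"y": 0,"z": 1.4,"ax": 0,"ay": 0,"az": 0}
    - {"gripper": -1,"x": 0,"y": 0,"z": 1.5,"ax": 0,"ay": 0,"az": 0}
    - {"gripper": -1,"x": 0,"y": 0,"z": 1.1,"ax": 0,"ay": 0,"az": 0}
    - {"gripper": -1,"x": 0,"y": 0,"z": 0,"ax": 0,"ay": 0,"az": 0}
    - {"gripper": 1,"x": 0,"y": 0,"z": 0,"ax": 0,"ay": 0,"az": 0}

```text
clock: 15.83
position: [482.9, -402.0, 101.0]
ee_rot: [-0.678, 0.735, 0.0, -0.0]
contact_force: [0.5, 0.1, -0.1]
gripper_width: 75.6
grasp_force: 0.0
```

send_rows:
  targets:
    - {"gripper": 1,"x": 0,"y": 0,"z": 0,"ax": 0,"ay": 0,"az": 0}
    - {"gripper": 1,"x": 0,"y": 0,"z": 0,"ax": 0,"ay": 0,"az": 0}
    - {"gripper": 1,"x": 0,"y": 0,"z": 0,"ax": 0,"ay": 0,"az": 0}
    - {"gripper": 1,"x": 0,"y": 0,"z": 0,"ax": 0,"ay": 0,"az": 0}
    - {"gripper": 1,"x": 0,"y": 0,"z": 0,"ax": 0,"ay": 0,"az": 0}

```text
clock: 16.25
position: [483.3, -402.5, 101.9]
ee_rot: [-0.678, 0.735, -0.001, 0.0]
contact_force: [-0.1, 1.0, 3.8]
gripper_width: 28.8
grasp_force: 59.5
```

send_rows:
  targets:
    - {"gripper": 1,"x": 0,"y": 0,"z": -1,"ax": 0,"ay": 0,"az": 0}
    - {"gripper": 1,"x": 0,"y": 0,"z": -2.5,"ax": 0,"ay": 0,"az": 0}
    - {"gripper": 1,"x": 0,"y": 0,"z": -3.5,"ax": 0,"ay": 0,"az": 0}
    - {"gripper": 1,"x": 0,"y": 0,"z": -3,"ax": 0,"ay": 0,"az": 0}
    - {"gripper": 1,"x": 0,"y": 0,"z": -2,"ax": 0,"ay": 0,"az": 0}

```text
clock: 16.67
position: [483.4, -402.8, 225.0]
ee_rot: [-0.678, 0.735, -0.002, 0.0]
contact_force: [0.3, -0.7, 0.1]
gripper_width: 29.0
grasp_force: 59.3
```

send_rows:
  targets:
    - {"gripper": 1,"x": -1.5,"y": 0.2,"z": 0,"ax": 0,"ay": 0,"az": 0}
    - {"gripper": 1,"x": -3,"y": 0.2,"z": 0,"ax": 0,"ay": 0,"az": 0}
    - {"gripper": 1,"x": -4,"y": 0.2,"z": 0,"ax": 0,"ay": 0,"az": 0}
    - {"gripper": 1,"x": -4,"y": 0.2,"z": 0,"ax": 0,"ay": 0,"az": 0}
    - {"gripper": 1,"x": -4,"y": 0.2,"z": 0,"ax": 0,"ay": 0,"az": 0}

```text
clock: 17.08
position: [485.4, -235.4, 221.2]
ee_rot: [-0.677, 0.736, 0.0, 0.0]
contact_force: [0.7, 1.3, -0.5]
gripper_width: 29.3
grasp_force: 59.3
```

send_rows:
  targets:
    - {"gripper": 1,"x": -4,"y": 0.2,"z": 0,"ax": 0,"ay": 0,"az": 0}
    - {"gripper": 1,"x": -4,"y": 0.2,"z": 0,"ax": 0,"ay": 0,"az": 0}
    - {"gripper": 1,"x": -4,"y": 0.2,"z": 0,"ax": 0,"ay": 0,"az": 0}
    - {"gripper": 1,"x": -2.5,"y": 0,"z": 0,"ax": 0,"ay": 0,"az": 0}
    - {"gripper": 1,"x": -1.8,"y": 0,"z": 0,"ax": 0,"ay": 0,"az": 0}

```text
clock: 17.5
position: [492.9, -71.5, 221.5]
ee_rot: [-0.679, 0.734, -0.0, 0.0]
contact_force: [0.1, 0.1, -0.6]
gripper_width: 29.1
grasp_force: 59.3
```

send_rows:
  targets:
    - {"gripper": 1,"x": 0,"y": 0,"z": 0,"ax": 0,"ay": 0,"az": -4}
    - {"gripper": 1,"x": 0,"y": 0,"z": 0,"ax": 0,"ay": 0,"az": -5}
    - {"gripper": 1,"x": 0,"y": 0,"z": 0,"ax": 0,"ay": 0,"az": -3.3}
    - {"gripper": 1,"x": 0,"y": 0,"z": 0,"ax": 0,"ay": 0,"az": 0}
    - {"gripper": 1,"x": 0,"y": 0,"z": 0,"ax": 0,"ay": 0,"az": 0}

```text
clock: 17.92
position: [493.1, -73.9, 221.1]
ee_rot: [0.752, -0.659, 0.0, -0.0]
contact_force: [-1.0, -0.6, -0.6]
gripper_width: 28.9
grasp_force: 59.3
```

```bash
cat >> held.py <<'E'
k=(W[...,2]>88)&(W[...,2]<98)
s=(W[...,:2]@D);c=W[...,:2]@N; k&=(c>425)&(c<535)&(s>145)&(s<190)
h,e=np.histogram(s[k],bins=np.arange(145,190,1)); print([(int(a),int(b)) for a,b in zip(e,h) if b])
E
python3 held.py
```

```text
[493.10893302 -73.87942548 221.14651033] [ 7.52257017e-01 -6.58869768e-01  2.00928158e-05 -9.89188701e-05] tcp s,c 138.44724212113755 479.00621131813114
ears s [131.55594336 145.31390913] c [430.67035331 527.71906736] 212.07217210959243
[(149, 49), (150, 67), (151, 82), (152, 62), (153, 77), (154, 75), (155, 74), (156, 75), (157, 73), (158, 74), (159, 76), (160, 76), (161, 90), (162, 127), (163, 21), (169, 70), (170, 72), (171, 72), (172, 76), (173, 87), (174, 90), (175, 98), (176, 77), (177, 74), (178, 76), (179, 76), (180, 77), (181, 108), (182, 175), (188, 112)]
```

send_rows:
  targets:
    - {"gripper": 1,"x": 0,"y": 0,"z": 2,"ax": 0,"ay": 0,"az": 0}
    - {"gripper": 1,"x": 0,"y": 0,"z": 3,"ax": 0,"ay": 0,"az": 0}
    - {"gripper": 1,"x": 0,"y": 0,"z": 3,"ax": 0,"ay": 0,"az": 0}
    - {"gripper": 1,"x": 0,"y": 0,"z": 2,"ax": 0,"ay": 0,"az": 0}
    - {"gripper": 1,"x": 0,"y": 0,"z": 1,"ax": 0,"ay": 0,"az": 0}

```text
clock: 18.38
position: [491.3, -74.3, 108.0]
ee_rot: [0.752, -0.659, -0.002, 0.002]
contact_force: [0.3, -0.3, -0.5]
gripper_width: 28.7
grasp_force: 59.6
```

send_rows:
  targets:
    - {"gripper": 1,"x": 0,"y": 0,"z": 0.5,"ax": 0,"ay": 0,"az": 0}
    - {"gripper": 1,"x": 0,"y": 0,"z": 0.3,"ax": 0,"ay": 0,"az": 0}
    - {"gripper": 1,"x": 0,"y": 0,"z": 0.1,"ax": 0,"ay": 0,"az": 0}
    - {"gripper": 1,"x": 0,"y": 0,"z": 0,"ax": 0,"ay": 0,"az": 0}
    - {"gripper": 1,"x": 0,"y": 0,"z": 0,"ax": 0,"ay": 0,"az": 0}

```text
clock: 18.8
position: [493.9, -73.9, 102.7]
ee_rot: [0.753, -0.658, 0.001, -0.001]
contact_force: [0.5, 0.2, -0.5]
gripper_width: 28.9
grasp_force: 59.5
```

send_rows:
  targets:
    - {"gripper": 1,"x": 0,"y": 0,"z": 0.15,"ax": 0,"ay": 0,"az": 0}
    - {"gripper": -1,"x": 0,"y": 0,"z": 0,"ax": 0,"ay": 0,"az": 0}
    - {"gripper": -1,"x": 0,"y": 0,"z": 0,"ax": 0,"ay": 0,"az": 0}
    - {"gripper": -1,"x": 0,"y": 0,"z": 0,"ax": 0,"ay": 0,"az": 0}
    - {"gripper": -1,"x": 0,"y": 0,"z": 0,"ax": 0,"ay": 0,"az": 0}

```text
clock: 19.22
position: [493.3, -73.9, 100.4]
ee_rot: [0.753, -0.658, 0.0, -0.0]
contact_force: [0.4, -0.1, -0.8]
gripper_width: 75.8
grasp_force: 0.0
```

send_rows:
  targets:
    - {"gripper": -1,"x": 0,"y": 0,"z": -2,"ax": 0,"ay": 0,"az": 0}
    - {"gripper": -1,"x": 0,"y": 0,"z": -3,"ax": 0,"ay": 0,"az": 0}
    - {"gripper": -1,"x": 0,"y": 0,"z": -2,"ax": 0,"ay": 0,"az": 0}
    - {"gripper": -1,"x": 0,"y": 0,"z": 0,"ax": 0,"ay": 0,"az": 0}

```text
clock: 19.55
position: [496.2, -73.8, 174.8]
ee_rot: [0.753, -0.658, 0.004, -0.003]
contact_force: [-0.5, -0.3, 0.3]
gripper_width: 85.1
grasp_force: 0.0
```

```bash
python3 - <<'E'
from h import *
t=np.load('top1.npz'); W=world(t['d'],arm.camera_model('top')); s=W[...,:2]@D; c=W[...,:2]@N; z=W[...,2]
k=(z>40)&(z<100)&(s>-20)&(s<90)&(abs(c-479)<30)
for a in range(-10,90,4):
    j=k&(s>=a)&(s<a+4)
    if j.sum()>2: print(a,j.sum(),'c',np.percentile(c[j],[2,98]).round(),'zmax',np.percentile(z[j],95).round(), t['p'][j].mean(0).round())
print(arm.read_state()['position'])
p,d,m=snap('wrist','w4.png'); np.savez('w4.npz',p=p,d=d,T=m['cam_to_world'])
E
```

```text
2 20 c [463. 494.] zmax 90.0 [49. 47. 43.]
6 18 c [463. 494.] zmax 91.0 [44. 42. 40.]
10 20 c [466. 494.] zmax 89.0 [40. 38. 36.]
14 11 c [470. 488.] zmax 86.0 [56. 56. 51.]
18 9 c [471. 484.] zmax 82.0 [184. 185. 170.]
22 9 c [474. 486.] zmax 81.0 [205. 207. 193.]
26 9 c [473. 486.] zmax 80.0 [211. 213. 198.]
30 9 c [472. 486.] zmax 80.0 [124. 126. 115.]
34 9 c [471. 484.] zmax 81.0 [164. 166. 152.]
38 9 c [474. 486.] zmax 79.0 [205. 207. 192.]
42 11 c [468. 488.] zmax 86.0 [190. 192. 177.]
46 11 c [470. 488.] zmax 85.0 [200. 202. 186.]
50 15 c [469. 490.] zmax 84.0 [176. 177. 162.]
54 13 c [469. 489.] zmax 86.0 [193. 195. 180.]
58 14 c [467. 489.] zmax 84.0 [174. 177. 162.]
62 13 c [468. 488.] zmax 86.0 [192. 194. 179.]
66 15 c [469. 491.] zmax 85.0 [179. 180. 165.]
70 11 c [469. 487.] zmax 86.0 [199. 203. 189.]
74 19 c [463. 503.] zmax 91.0 [201. 169.  87.]
78 23 c [453. 502.] zmax 99.0 [162. 143.  88.]
82 22 c [452. 502.] zmax 100.0 [153. 161. 148.]
86 20 c [451. 508.] zmax 100.0 [155. 163. 149.]
[496.206702   -73.83965185 174.82407923]
```

View pics/w4.png

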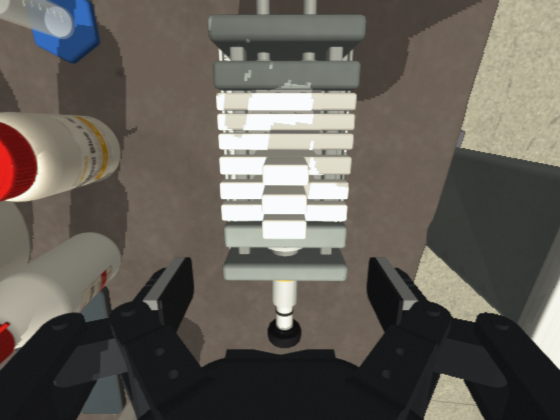

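The wrist view shows three blanks hanging between head (285,235) and pack (285,145). Ears rest on the bars, tabs at (285,170-230), and the knob is at (284,332). I'll shut the gripper and go behind the knob.

send_rows:
  targets:
    - {"gripper": 1,"x": -2.5,"y": 0,"z": 0,"ax": 0,"ay": 0,"az": 0}
    - {"gripper": 1,"x": -4,"y": 0,"z": 0,"ax": 0,"ay": 0,"az": 0}
    - {"gripper": 1,"x": -4,"y": 0,"z": 0,"ax": 0,"ay": 0,"az": 0}
    - {"gripper": 1,"x": -4,"y": 0,"z": 0,"ax": 0,"ay": 0,"az": 0}
    - {"gripper": 1,"x": -2.4,"y": 0,"z": 0,"ax": 0,"ay": 0,"az": 0}

```text
clock: 20.02
position: [469.6, 96.0, 169.4]
ee_rot: [0.753, -0.658, -0.0, 0.001]
contact_force: [0.1, 0.5, 0.4]
gripper_width: 25.7
grasp_force: 0.0
```

send_rows:
  targets:
    - {"gripper": 1,"x": 0,"y": 0,"z": 0,"ax": 0,"ay": 0,"az": 0}
    - {"gripper": 1,"x": 0,"y": 0,"z": 0,"ax": 0,"ay": 0,"az": 0}
    - {"gripper": 1,"x": 0,"y": 0,"z": 0,"ax": 0,"ay": 0,"az": 0}

```text
clock: 20.27
position: [470.1, 93.2, 169.5]
ee_rot: [0.753, -0.658, -0.0, 0.001]
contact_force: [0.0, -0.8, 0.6]
gripper_width: 0.1
grasp_force: 0.0
```

```bash
python3 - <<'E'
from h import *
st=arm.read_state(); p=st['position']; print(p,p[:2]@D,p[:2]@N,st['ee_rot'],st['gripper_width'],st['contact_force'])
pic,d,m=snap('wrist'); W=world(d,m); s=W[...,:2]@D; c=W[...,:2]@N; z=W[...,2]
k=(z>40)&(z<100)&(s>-20)&(s<30)&(abs(c-479)<25); print(k.sum(), np.percentile(s[k],[1,5]) if k.any() else '')
E
```

```text
[470.14742427  93.2021425  169.45653067] -30.20341081015239 478.3440120731201 [ 7.52793766e-01 -6.58255684e-01 -4.04278342e-04  9.14341171e-04] 0.08361287684069285 [ 0.00251238 -0.75996065  0.56457038]
1173 [1.15216941 2.24126369]
```

send_rows:
  targets:
    - {"gripper": 1,"x": 0,"y": -0.1,"z": 2,"ax": 0,"ay": 0,"az": 0}
    - {"gripper": 1,"x": 0,"y": 0,"z": 3,"ax": 0,"ay": 0,"az": 0}
    - {"gripper": 1,"x": 0,"y": 0,"z": 3,"ax": 0,"ay": 0,"az": 0}
    - {"gripper": 1,"x": 0,"y": 0,"z": 2.4,"ax": 0,"ay": 0,"az": 0}
    - {"gripper": 1,"x": 0,"y": 0,"z": 1,"ax": 0,"ay": 0,"az": 0}

```text
clock: 20.73
position: [469.6, 91.2, 53.0]
ee_rot: [0.752, -0.66, -0.001, 0.003]
contact_force: [0.0, -0.1, 0.5]
gripper_width: 0.3
grasp_force: 0.0
```

send_rows:
  targets:
    - {"gripper": 1,"x": 0,"y": 0,"z": 0,"ax": 0,"ay": 0,"az": 0}
    - {"gripper": 1,"x": 0.5,"y": 0,"z": 0,"ax": 0,"ay": 0,"az": 0}
    - {"gripper": 1,"x": 0.5,"y": 0,"z": 0,"ax": 0,"ay": 0,"az": 0}
    - {"gripper": 1,"x": 0.5,"y": 0,"z": 0,"ax": 0,"ay": 0,"az": 0}
    - {"gripper": 1,"x": 0,"y": 0,"z": 0,"ax": 0,"ay": 0,"az": 0}

```text
clock: 21.15
position: [474.3, 78.0, 57.3]
ee_rot: [0.752, -0.659, 0.0, -0.001]
contact_force: [0.2, -0.2, -0.3]
gripper_width: 0.0
grasp_force: 0.0
```

send_rows:
  targets:
    - {"gripper": 1,"x": 0.3,"y": 0,"z": 0,"ax": 0,"ay": 0,"az": 0}
    - {"gripper": 1,"x": 0.3,"y": 0,"z": 0,"ax": 0,"ay": 0,"az": 0}
    - {"gripper": 1,"x": 0.3,"y": 0,"z": 0,"ax": 0,"ay": 0,"az": 0}
    - {"gripper": 1,"x": 0,"y": 0,"z": 0,"ax": 0,"ay": 0,"az": 0}
    - {"gripper": 1,"x": 0,"y": 0,"z": 0,"ax": 0,"ay": 0,"az": 0}

```text
clock: 21.57
position: [475.3, 70.1, 56.6]
ee_rot: [0.753, -0.658, 0.0, -0.0]
contact_force: [0.8, 1.3, 1.2]
gripper_width: -0.0
grasp_force: 0.6
```

send_rows:
  targets:
    - {"gripper": 1,"x": 0.3,"y": 0,"z": 0,"ax": 0,"ay": 0,"az": 0}
    - {"gripper": 1,"x": 0.3,"y": 0,"z": 0,"ax": 0,"ay": 0,"az": 0}
    - {"gripper": 1,"x": 0.2,"y": 0,"z": 0,"ax": 0,"ay": 0,"az": 0}
    - {"gripper": 1,"x": 0,"y": 0,"z": 0,"ax": 0,"ay": 0,"az": 0}
    - {"gripper": 1,"x": 0,"y": 0,"z": 0,"ax": 0,"ay": 0,"az": 0}

```text
clock: 21.98
position: [476.2, 61.9, 56.3]
ee_rot: [0.753, -0.658, 0.0, -0.0]
contact_force: [1.4, 2.3, 0.5]
gripper_width: -0.1
grasp_force: 0.8
```

send_rows:
  targets:
    - {"gripper": 1,"x": 0.2,"y": 0,"z": 0,"ax": 0,"ay": 0,"az": 0}
    - {"gripper": 1,"x": 0.2,"y": 0,"z": 0,"ax": 0,"ay": 0,"az": 0}
    - {"gripper": 1,"x": 0,"y": 0,"z": 0,"ax": 0,"ay": 0,"az": 0}
    - {"gripper": 1,"x": 0,"y": 0,"z": 0,"ax": 0,"ay": 0,"az": 0}

```text
clock: 22.32
position: [476.7, 57.9, 56.3]
ee_rot: [0.753, -0.658, 0.0, -0.0]
contact_force: [1.3, 1.9, -0.3]
gripper_width: 0.3
grasp_force: 0.8
```

send_rows:
  targets:
    - {"gripper": 1,"x": 0.2,"y": 0,"z": 0,"ax": 0,"ay": 0,"az": 0}
    - {"gripper": 1,"x": 0.2,"y": 0,"z": 0,"ax": 0,"ay": 0,"az": 0}
    - {"gripper": 1,"x": 0,"y": 0,"z": 0,"ax": 0,"ay": 0,"az": 0}
    - {"gripper": 1,"x": 0,"y": 0,"z": 0,"ax": 0,"ay": 0,"az": 0}

```text
clock: 22.65
position: [477.3, 54.5, 56.4]
ee_rot: [0.753, -0.658, -0.0, -0.001]
contact_force: [-0.5, 5.4, 0.1]
gripper_width: 0.1
grasp_force: 3.0
```

send_rows:
  targets:
    - {"gripper": 1,"x": 0.2,"y": 0,"z": 0,"ax": 0,"ay": 0,"az": 0}
    - {"gripper": 1,"x": 0,"y": 0,"z": 0,"ax": 0,"ay": 0,"az": 0}
    - {"gripper": 1,"x": 0,"y": 0,"z": 0,"ax": 0,"ay": 0,"az": 0}

```text
clock: 22.9
position: [477.5, 52.7, 56.4]
ee_rot: [0.753, -0.658, -0.0, -0.001]
contact_force: [-0.7, 6.2, 1.4]
gripper_width: -0.3
grasp_force: 3.5
```

send_rows:
  targets:
    - {"gripper": 1,"x": 0.2,"y": 0,"z": 0,"ax": 0,"ay": 0,"az": 0}
    - {"gripper": 1,"x": 0.2,"y": 0,"z": 0,"ax": 0,"ay": 0,"az": 0}
    - {"gripper": 1,"x": 0.2,"y": 0,"z": 0,"ax": 0,"ay": 0,"az": 0}
    - {"gripper": 1,"x": 0,"y": 0,"z": 0,"ax": 0,"ay": 0,"az": 0}
    - {"gripper": 1,"x": 0,"y": 0,"z": 0,"ax": 0,"ay": 0,"az": 0}

```text
clock: 23.32
position: [478.2, 47.2, 56.4]
ee_rot: [0.753, -0.658, -0.0, -0.001]
contact_force: [-2.3, 10.1, 1.0]
gripper_width: -0.3
grasp_force: 4.8
```

send_rows:
  targets:
    - {"gripper": 1,"x": 0.15,"y": 0,"z": 0,"ax": 0,"ay": 0,"az": 0}
    - {"gripper": 1,"x": 0,"y": 0,"z": 0,"ax": 0,"ay": 0,"az": 0}
    - {"gripper": 1,"x": 0,"y": 0,"z": 0,"ax": 0,"ay": 0,"az": 0}
    - {"gripper": 1,"x": 0,"y": 0,"z": 0,"ax": 0,"ay": 0,"az": 0}

```text
clock: 23.65
position: [478.4, 45.9, 56.4]
ee_rot: [0.753, -0.658, -0.0, -0.001]
contact_force: [-2.5, 9.5, 2.2]
gripper_width: -0.1
grasp_force: 5.2
```

```bash
python3 - <<'E'
from h import *
st=arm.read_state(); p=st['position']; print(p,'s',p[:2]@D,'c',p[:2]@N,st['contact_force'],'F',-st['contact_force'][:2]@D)
pic,d,m=snap('wrist','w5.png'); W=world(d,m); s=W[...,:2]@D; c=W[...,:2]@N; z=W[...,2]; np.savez('w5.npz',p=pic,d=d,T=m['cam_to_world'])
for nm,cc in (('ears',(427,460)),('ears2',(500,530))):
    k=(z>86)&(z<98)&(c>cc[0])&(c<cc[1])&(s>100)&(s<240); h,e=np.histogram(s[k],bins=np.arange(110,240,1)); print(nm,[(int(a),int(b)) for a,b in zip(e,h) if b])
k=(z>118)&(z<140)&(s>130)&(s<200)&(abs(c-479)<25); print('tabs s',np.percentile(s[k],[1,99]),'c',np.percentile(c[k],[1,99]),'z',np.percentile(z[k],[50,99]))
p2,d2,m2=snap('top'); np.savez('top2.npz',p=p2,d=d2)
cv2.imwrite('pics/topend.png',cv2.resize(p2[195:260,240:380,::-1],None,fx=5.6,fy=5.6,interpolation=cv2.INTER_CUBIC))
E
```

```text
[478.43632917  45.94961204  56.35921848] s 17.73029234299506 c 480.3106543118047 [-2.46008861  9.50173961  2.24985439] F 9.743634398543634
ears [(123, 28), (124, 825), (125, 198)]
ears2 [(123, 17), (124, 755), (125, 207)]Traceback (most recent call last):
  File "<stdin>", line 6, in <module>
    return _quantile_unchecked(
        a, q, axis, out, overwrite_input, method, keepdims, weights)
    return _ureduce(a,
                    func=_quantile_ureduce_func,
    ...<5 lines>...
                    overwrite_input=overwrite_input,
                    method=method)
    r = func(a, **kwargs)
    result = _quantile(arr,
                       quantiles=q,
    ...<2 lines>...
                       out=out,
                       weights=wgt)
    slices_having_nans = np.isnan(arr[-1, ...])
                                  ~~~^^^^^^^^^
IndexError: index -1 is out of bounds for axis 0 with size 0
```

View pics/w5.png

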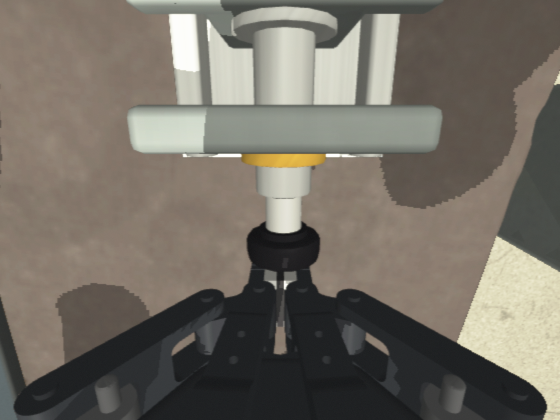

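```bash
python3 - <<'E'
from h import *
for f in ('w4','w5'):
    z=np.load(f+'.npz'); m=arm.camera_model('wrist'); m['cam_to_world']=z['T']; W=world(z['d'],m); p=z['p']
    s=W[...,:2]@D
    u0=284 if f=='w4' else 283
    for v in range(*((280,345) if f=='w4' else (160,245,1))): print(f,v,s[v,u0].round(1),W[v,u0,2].round(0),int(p[v,u0].mean()),end=' | ')
    print()
p2,d2,m2=snap('top'); np.savez('top2.npz',p=p2,d=d2)
cv2.imwrite('pics/topend.png',cv2.resize(p2[195:260,240:380,::-1],None,fx=5.6,fy=5.6,interpolation=cv2.INTER_CUBIC))
W=world(d2,m2); s=W[...,:2]@D; c=W[...,:2]@N; h=W[...,2]
k=(h>88)&(abs(c-479)<52)&(abs(c-479)>20)&(s>100)&(s<200); a,e=np.histogram(s[k],bins=np.arange(100,200,2)); print([(int(x),int(y)) for x,y in zip(e,a) if y])
E
```

```text
w4 280 79.9 96.0 178 | w4 281 73.6 87.0 199 | w4 282 69.1 81.0 235 | w4 283 68.1 82.0 237 | w4 284 66.8 81.0 237 | w4 285 65.3 80.0 238 | w4 286 63.8 80.0 238 | w4 287 63.9 81.0 238 | w4 288 62.8 81.0 237 | w4 289 62.0 82.0 237 | w4 290 60.8 81.0 237 | w4 291 60.0 82.0 237 | w4 292 58.8 81.0 237 | w4 293 nan nan 237 | w4 294 56.3 81.0 237 | w4 295 55.9 82.0 237 | w4 296 55.0 82.0 236 | w4 297 54.3 82.0 237 | w4 298 52.7 82.0 236 | w4 299 51.1 81.0 236 | w4 300 50.5 82.0 236 | w4 301 49.6 82.0 236 | w4 302 47.9 81.0 236 | w4 303 47.5 82.0 235 | w4 304 46.5 82.0 236 | w4 305 45.2 81.0 236 | w4 306 43.5 81.0 235 | w4 307 43.1 82.0 237 | w4 308 38.6 77.0 245 | w4 309 38.1 78.0 248 | w4 310 37.0 78.0 248 | w4 311 36.3 78.0 248 | w4 312 35.0 78.0 245 | w4 313 33.8 78.0 189 | w4 314 33.2 79.0 76 | w4 315 31.5 78.0 60 | w4 316 30.8 78.0 144 | w4 317 29.4 78.0 244 | w4 318 27.6 77.0 248 | w4 319 27.0 78.0 248 | w4 320 25.1 77.0 248 | w4 321 24.4 77.0 248 | w4 322 24.3 78.0 248 | w4 323 22.0 77.0 248 | w4 324 21.6 78.0 247 | w4 325 20.6 78.0 247 | w4 326 18.5 77.0 247 | w4 327 17.9 78.0 239 | 
[... 2022 characters left out ...]
21 | w5 232 43.6 80.0 213 | w5 233 43.2 80.0 100 | w5 234 43.0 81.0 32 | w5 235 43.0 82.0 22 | w5 236 42.9 83.0 30 | w5 237 42.9 84.0 33 | w5 238 42.2 83.0 32 | w5 239 41.0 82.0 33 | w5 240 40.8 82.0 32 | w5 241 40.5 83.0 33 | w5 242 40.2 83.0 26 | w5 243 40.4 84.0 21 | w5 244 39.9 84.0 23 | 
[(124, 3), (126, 16), (128, 19), (130, 16), (132, 18), (134, 16), (136, 19), (138, 18), (140, 17), (142, 15), (144, 15), (146, 19), (148, 16), (150, 18), (152, 17), (154, 17), (156, 20), (158, 17), (160, 19), (162, 16), (164, 15), (166, 19), (168, 15), (170, 19), (172, 15), (174, 18), (176, 17), (178, 17), (180, 19), (182, 18), (184, 17), (186, 13), (188, 13), (190, 16), (192, 17), (194, 18), (196, 16)]
```

View pics/topend.png

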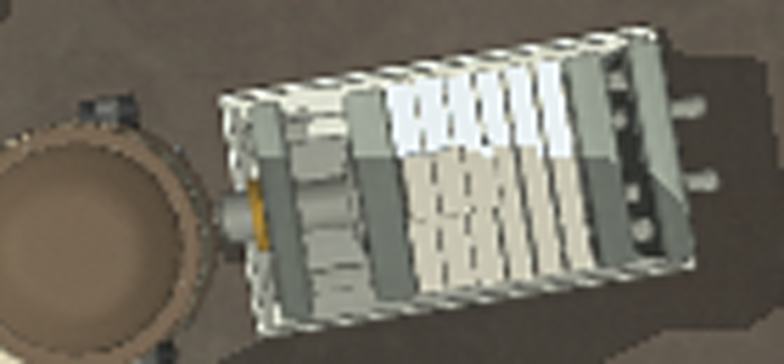

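Pack, blanks and head read as one continuous block: the head face is at about s = 145, a travel of about 18 mm, clear of the stop. I'll average the push force to fix the plunger depth.

```bash
python3 - <<'E'
from h import *
F=[];S=[]
for i in range(14):
    arm.get_image('top'); st=arm.read_state(); F.append(-st['contact_force'][:2]@D); S.append(st['position'][:2]@D)
print(np.mean(F),np.std(F)/14**.5,np.mean(S),st['clock'])
E
```

```text
10.095393526066582 0.16913961533958663 17.686744071466208 24.45
```

```bash
python3 -c "
from bench import arm
print(arm.job_done())"
```

```text
the job is handed in; nothing more can be done
None
```

Job handed in: three blanks hang in the press and the fourth is still in the rack. The head closed tight on the plates after about 18 mm of its 26 mm travel. The knob is held in at about 10 N, so the plunger is about 10 mm in and the ring about level with the barrel's mouth; that depth comes from the push force, as the ring itself was hidden in the last pictures.

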